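# Open the two-dial lock of the workshop tool case

## Task

Unlock the metal tool case on the bench: turn the left dial to 3 and the right dial to 7, then slide the bolt all the way to the left by its tab and let go. The lock is worn and each dial catches a little past its number, so turn on slowly until you feel it drop in and stop, force neither the dials nor the bolt, and leave the other things where they are.

Things in the scene. Friction and masses are not known exactly. Their poses are not given: they have to be found in the camera images.
- tool_case: Closed metal tool case, fixed to the bench, 246 mm (x) by 346 mm (y) by 110 mm high; origin at the centre of its underside. Its x axis points to the hinged back, its y axis to its left ('left', 'right' and the bolt's travel are along this y), z up. The lock sits on the middle of its lid.
- lock: Flat steel housing on the lid, 110 by 224 mm, top 120 mm above the bench; origin on the lid at the case's centre, axes as the case's. Inside, a spring pawl (4 N) rides on each dial's notched wheel (radius 22 mm); at the notch it drops in and blocks the dial both ways (free play 0.1 rad). Until both dropped, the bolt stops after 2 mm. Dial or bolt may not press a pawl with 20 N (at a dial 0.3 N m).
- dial_left (a joint): Left dial's angle (rad, 0 to 2 pi), growing clockwise from above. 0: pointer at the long double stroke on the robot's side. The ten strokes round it are numbers 0 to 9 clockwise, 0.6283 rad apart; 3 is 1.885. It starts 0.5 to 1.2 below 3; its pawl drops 0.08 to 0.30 past 3, turning on clockwise. Turning takes 0.06 N m; slower than 0.5 rad/s, or the pawl may skip the notch.
- dial_right (a joint): Right dial's angle, measured like the left one's; number 7 is 4.398. It starts 0.5 to 1.2 rad above number 7, so turn it anticlockwise; its pawl drops 0.08 to 0.30 rad past number 7, turning on anticlockwise (below 4.398).
- dial_left_grip (a point): Point on the left dial's upright axis, 140 mm above the bench, in its grip bar (40 mm long, 12 mm thick, from 125 to 152 mm above the bench, on a disc of 27 mm radius with its top at 125 mm). It turns with the dial: x axis along the bar to the pointer end (white line), z up. The axis is at x -30, y +70 mm in the case's frame.
- dial_right_grip (a point): The same point of the right dial, whose axis is at x -30 mm, y -70 mm in the case's frame.
- bolt (a joint): Travel of the bolt (m): 0 locked, 0.030 fully drawn to the left (the case's +y), where it meets its stop. Sliding friction about 2.5 N.
- bolt_grip (a point): Centre of the bolt's upright tab, 136 mm above the bench: 20 mm (x) by 12 mm (y, the way it slides), standing from the housing's top at 120 mm to 150 mm. It starts at x +30 mm, y -15 mm in the case's frame, axes as the case's, and moves with the bolt.
- glue_jar: Glass glue jar, 68 mm wide, 85 mm high, standing left of the case; bystander. Origin at the centre of its underside.
- mallet: Hammer lying right of the case; bystander.
- rivet_tin: Small round brass tin, 43 mm wide, 22 mm high, standing on the back left part of the lid; bystander. Origin at the centre of its underside.

How it is judged (in metres and radians):
At the end, for the whole second after the job is handed in: The bolt is drawn at least 27 of its 30 mm, the left dial stands in its catch 0 to 0.38 rad past number 3 and the right dial 0 to 0.38 rad past number 7, and the robot touches nothing (value of joint bolt above 0.027 m and value of joint dial_left between 1.885 and 2.265 rad and value of joint dial_right between 4.018 and 4.398 rad).
It fails at once if a dial or the bolt is forced: the lock's housing and pawls bear 20 N or more (contact force between lock and anything else above 20 N).
It fails at once if the glue jar is moved more than 20 mm (distance of glue_jar from where it was at the start of the episode above 0.02 m).
It fails at once if the mallet is moved more than 20 mm (distance of mallet from where it was at the start of the episode above 0.02 m).
It fails at once if the rivet tin is moved more than 20 mm (distance of rivet_tin from where it was at the start of the episode above 0.02 m).
It also fails if it takes over 64 s, if anything falls off the work surface, if the arm or the gripper's body presses on something with over 40 N, if the wrist force passes 120 N, or if a joint passes its speed limit or range.

## Robot

A 6-joint arm with a two-finger parallel gripper is mounted at the origin on the work surface. World frame = base frame: x ahead of the robot, y to its left, z up, the work surface at z = 0. Lengths are in mm, angles in rad, forces in N, time in s.
With the tool pointing down it reaches from about 350 to 725 mm from the base axis. Payload 4.3 kg.
Tool frame: the origin (TCP) lies at the very end of the fingers, on their centre line; the grasp point (between the pads) lies 19 mm behind it; z points along the fingers, y is the line along which they close (so a half turn about z gives the same grasp; the last joint's range is limited). The gripper opens to 85 mm and grips with 20 to 120 N. Pads are 22 mm wide; open, the fingers measure 114 mm over their backs; the gripper's body (76 mm by 85 mm) begins 54 mm behind the grasp point. The pads swing forward as they close: fully open they stand 13 mm farther back than shut.
Start: joints at [-1.286, 0.377, 0.081, 1.274, 0, 1.46], TCP at [221.174, -530.805, 191.629] pointing down, gripper open.
Joint ranges: [-2.72, 2.72], [-0.84, 1.66], [-1.02, 1.22], [-1.77, 2.12], [-1.37, 1.28], [-3.14, 3.14]. Speed limits (rad/s): [2.57, 2.57, 3.14, 3.14, 3.14, 3.14].

## Interface

Orientations are given as a 3x3 rotation matrix whose columns are the frame's x, y, z axes.
In Python, from cell import manip gives the robot as it stands.
- The arm moves only by the shell command python3 -m pendant 'ROWS'. ROWS is JSON, a list that holds one entry, the list of rows, each a list of 7 numbers: the shift along the world's x, y, z in mm, then the turn, a rotation vector about the world's x, y, z in rad, then the closure, from 0 (fully open) to 1 (shut). A call has exactly 8 rows; each row is the pose to reach, as a shift and turn from the pose commanded when the call began; what a row does not reach only later rows make up. A row lasts 1/10 s, in which the tool goes at most 50 mm and 8.59 degrees, less where a joint would pass 70% of its speed; a pose out of reach is approached as far as the arm can. A call with a gripper value outside its range is refused whole. The fingers move at their own pace and stop on an object; the grip force is fixed at half the most. Time passes only in rows, so rows that repeat a pose let the fingers close, or fill a call up. It gives the time, the measured TCP pose, the force, the opening and the grip force at its end, in the units of the state.
- manip.read_state(): the state, without advancing time (a new reading comes with each control period).
- manip.snapshot(name): name is "side" or "top" or "wrist"; returns a dict with "color" (384x512x3 uint8, red, green, blue), "intrinsics" (3x3 intrinsics, pixels), "world_to_cam" (4x4, takes a point from world to camera coordinates); the wrist camera has in their place "mount" (4x4, takes a point from camera to tool coordinates, whose origin is the TCP and whose axes are the flange's). Camera axes: x right, y down, z forward; pixel columns grow to the right and rows downward; lengths in mm; the calibration is good to about 2 mm. A picture is of the moment at which its call begins: read the wrist's pose just before it. There is no depth.
- manip.hand_in(): hands the job in; it is judged then, once.
The state is a dict: "clock": time; "q": joint angles; "qvel": joint speeds; "joint_torque": joint torques, N m; "ee_pos": TCP position; "tool_rot": TCP orientation; "force": force on the tool from outside, world axes, zero at the start; "moment": the same for the moment, N m; "width": opening from 0.0 (shut) to 1.0 (fully open); "gripper_force": force on a finger pad.
Only numpy, scipy, OpenCV 4.12 (cv2) and the standard library are available. Lean on these libraries where they do the work, as an engineer would, in place of code of your own. Each camera call takes 0.05 s, during which the arm holds its last target. There are 200 camera calls.

## Working session

There is one attempt and no reset: what is moved stays moved. The work goes in short steps, Python scripts to look and compute and a shell command to move; the robot and the scene stay as the last step left them, time stands still between calls to the robot, and variables do not carry over. Pictures are saved under pics/ and viewed, at most 10 in all, crops included, and the job is handed in when it is done.

```bash
mkdir -p pics; ls
python3 - <<'E'
from cell import manip
import cv2,json
s=manip.read_state(); print(s)
for n in ("top","side"):
    d=manip.snapshot(n); cv2.imwrite(f"pics/{n}0.png",d["color"][:,:,::-1]); print(n,d["intrinsics"].tolist(),d["world_to_cam"].tolist())
E
```

```text
pics
{'clock': 0.0, 'q': array([-1.28631280e+00,  3.78095443e-01,  7.96402066e-02,  1.27438163e+00,
        1.05589710e-05,  1.46048908e+00]), 'qvel': array([-2.85054681e-03,  6.89495773e-05, -1.13594054e-03,  9.32368689e-04,
       -5.78812870e-04, -2.62124821e-04]), 'joint_torque': array([ 4.83539716e-04, -4.63607955e+01,  2.69873071e+01,  2.09628377e-02,
       -1.13997826e-04,  2.58292140e-06]), 'ee_pos': array([ 220.95483232, -530.06945517,  190.64799834]), 'tool_rot': array([[ 9.23077123e-01,  3.84614493e-01, -5.62566113e-04],
       [ 3.84614833e-01, -9.23075069e-01,  1.96148445e-03],
       [ 2.35124595e-04, -2.02697270e-03, -9.99997918e-01]]), 'force': array([0.24827998, 0.54025609, 0.09905711]), 'moment': array([ 0.01403922, -0.0169534 ,  0.01129668]), 'gripper_force': 0.0, 'width': 1.0016525079907326}
top [[430.5119595763506, 0.0, 257.9083852843228], [0.0, 430.5119595763506, 197.82921889723076], [0.0, 0.0, 1.0]] [[-0.07369766079359462, -0.997270887220036, -0.004408207902796765, 91.82757275435972], [-0.9764587663416441, 0.07305677770725463, -0.2029556228971918, 591.3399067239974], [0.20272378357781953, -0.010652921401887538, -0.9791780138654554, 991.5053536200679], [0.0, 0.0, 0.0, 1.0]]
side [[474.27446317566915, 0.0, 258.3538818353774], [0.0, 474.27446317566915, 196.37670355838543], [0.0, 0.0, 1.0]] [[-0.8501448817952425, -0.5264508032950506, -0.010160298585625753, 498.70191086471806], [-0.2736076734735498, 0.45816027526828823, -0.8457115366260989, 245.72607463827], [0.44988056300949975, -0.7161973986800583, -0.5335435925490749, 1010.3740629525012], [0.0, 0.0, 0.0, 1.0]]
```

View pics/top0.png

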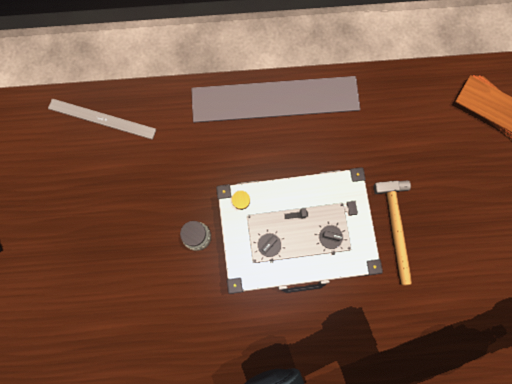

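View pics/side0.png

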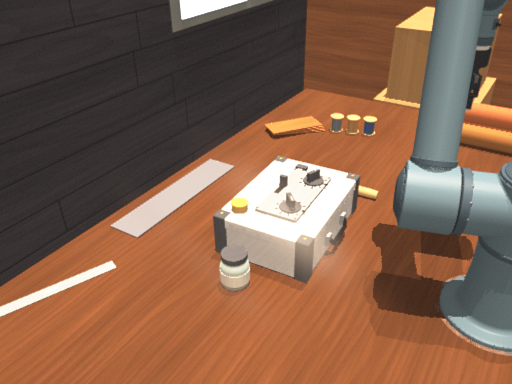

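The top view shows the case at centre, with the left dial near (269,245), the right dial near (331,237), the bolt tab near (303,213), the tin at (241,200), the jar at (195,236) and the mallet at (400,230). I'll enlarge the lock.

Run:
```python
import cv2
a=cv2.imread("pics/top0.png")[165:300,210:390]
cv2.imwrite("pics/topc.png",cv2.resize(a,None,fx=4.4,fy=4.4,interpolation=cv2.INTER_CUBIC))
```

```text
(no output)
```

View pics/topc.png

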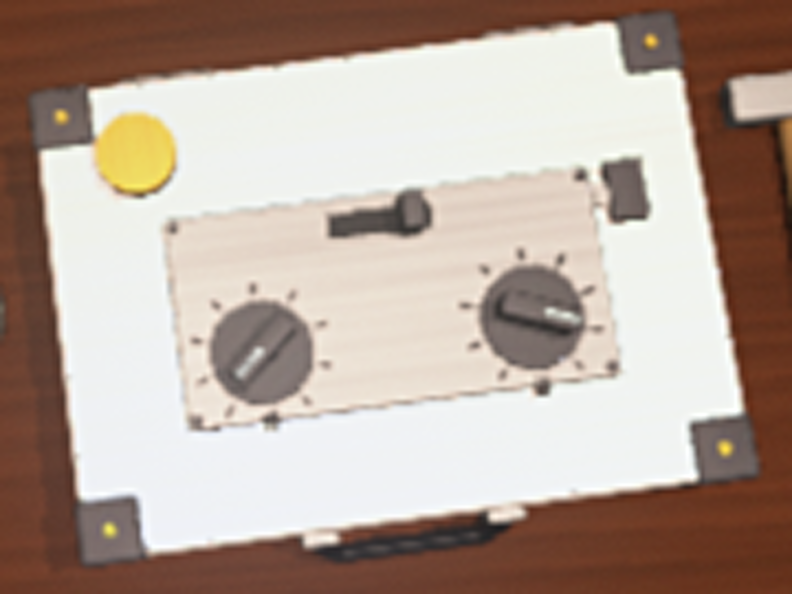

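Crop pixels: lid corners are BL (30,93), BR (675,12), FR (760,478), FL (83,563). Disc centres are (262,352) and (532,317). The left bar runs from (293,322) to its pointer end at (237,381); the right bar runs from (500,300) to its pointer end at (583,320). The tab top is about (412,207).

```bash
cat > h.py <<'E'
import numpy as np
from cell import manip
K=np.array([[430.51196,0,257.90839],[0,430.51196,197.82922],[0,0,1]])
W=np.array([[-0.07369766079359462,-0.997270887220036,-0.004408207902796765,91.82757275435972],[-0.9764587663416441,0.07305677770725463,-0.2029556228971918,591.3399067239974],[0.20272378357781953,-0.010652921401887538,-0.9791780138654554,991.5053536200679]])
def ray(u,v,z,K=K,W=W):
    R,t=W[:,:3],W[:3,3]; c=-R.T@t; d=R.T@np.linalg.inv(K)@[u,v,1]
    return c+d*(z-c[2])/d[2]
E
python3 - <<'E'
from h import *
f=lambda u,v,z: ray(210+(u+.5)/4.4-.5,165+(v+.5)/4.4-.5,z)
P=[f(*p) for p in [(30,93,110),(675,12,110),(760,478,110),(83,563,110),(262,352,125),(532,317,125)]]
L=np.array([(123,173),(123,-173),(-123,-173),(-123,173),(-30,70),(-30,-70)],float)
P=np.array(P)[:,:2]; w=np.array([.5]*4+[2,2])
def fit(L,P,w):
    lm=(w[:,None]*L).sum(0)/w.sum(); pm=(w[:,None]*P).sum(0)/w.sum()
    a,b=L-lm,P-pm
    th=np.arctan2((w*(a[:,0]*b[:,1]-a[:,1]*b[:,0])).sum(),(w*(a*b).sum(1)).sum())
    R=np.array([[np.cos(th),-np.sin(th)],[np.sin(th),np.cos(th)]]); return th,R,pm-R@lm
th,R,t=fit(L,P,w); print(th,t); print((P-(L@R.T+t)).round(1))
for n,l in dict(L=(-30,70),R=(-30,-70),bolt=(30,-15)).items(): print(n,R@l+t)
print("tab",f(412,207,150)[:2])
for a,b in [((293,322),(237,381)),((500,300),(583,320))]:
    d=(f(*b,152)-f(*a,152))[:2]; c=R.T@d; print("len",np.hypot(*d),"world az",np.arctan2(d[1],d[0]),"dial",np.arctan2(c[1],-c[0])%6.283)
E
```

```text
0.0521281690209869 [508.29182432 -36.95693127]
[[ 0.3  0.8]
 [ 1.  -1.2]
 [-1.3 -1.3]
 [-0.1  0.1]
 [-0.1 -0.2]
 [ 0.2  0.6]]
L [474.68525581  31.38484624]
R [ 481.97989475 -108.42498261]
bolt [539.03264182 -50.37341888]
tab [539.33339402 -49.24263172]
len 40.36082254999466 world az 2.304821430255207 dial 0.8888993923555732
len 42.08130394782089 world az -1.8843920369429168 dial 5.077927552374111
```

The fit is consistent to about 1 mm. The left dial reads about 0.89, so it needs about 1.1–1.3 rad clockwise. The right dial reads about 5.08, so about 0.75–1.0 rad anticlockwise. I'll move over the left dial now: shift (253.5, 562) and turn +1.91.

```bash
python3 -m pendant '[[[8,18,0,0,0,0.06,0.3],[24,53,1,0,0,0.18,0.55],[40,88,1,0,0,0.30,0.55],[56,124,1,0,0,0.42,0.55],[72,160,1,0,0,0.54,0.55],[88,195,1,0,0,0.66,0.55],[104,230,1,0,0,0.78,0.55],[120,266,1,0,0,0.90,0.55]]]' && python3 -m pendant '[[[16,36,0,0,0,0.125,0.55],[33,73,0,0,0,0.25,0.55],[50,110,0,0,0,0.375,0.55],[67,148,0,0,0,0.5,0.55],[84,186,0,0,0,0.625,0.55],[101,224,0,0,0,0.75,0.55],[118,262,0,0,0,0.88,0.55],[133.5,296,0,0,0,1.01,0.55]]]'
python3 - <<'E'
from h import *
import cv2
s=manip.read_state(); d=manip.snapshot("wrist"); cv2.imwrite("pics/w1.png",d["color"][:,:,::-1])
print(s["ee_pos"],s["tool_rot"],s["force"],s["moment"],s["width"],d["intrinsics"],d["mount"])
E
```

```text
clock: 0.9
ee_pos: [341.3, -263.2, 192.3]
tool_rot: [[0.268, 0.963, -0.0], [0.963, -0.268, 0.0], [0.0, -0.0, -1.0]]
force: [0.5, -0.8, -0.4]
width: 0.453
gripper_force: 0.0
clock: 1.7
ee_pos: [474.8, 33.2, 192.3]
tool_rot: [[-0.674, 0.738, -0.0], [0.738, 0.674, 0.0], [0.0, -0.0, -1.0]]
force: [-0.2, -0.3, -0.2]
width: 0.452
gripper_force: 0.0
[474.80357478  33.16595332 192.31949986] [[-6.74409725e-01  7.38357165e-01 -4.68428079e-04]
 [ 7.38357211e-01  6.74409830e-01  1.00301833e-04]
 [ 3.89971078e-04 -2.78222718e-04 -9.99999885e-01]] [-0.1878078  -0.28923647 -0.16313971] [-0.01263755 -0.01937953  0.01759738] 0.4519459808068562 [[312.36688073   0.         255.62687815]
 [  0.         312.36688073 191.60455006]
 [  0.           0.           1.        ]] [[-1.05406072e-03 -9.58602384e-01 -2.84746129e-01  7.25293160e+01]
 [ 9.99999435e-01 -1.04964822e-03 -1.68096526e-04 -6.39306868e-01]
 [-1.37745537e-04 -2.84746145e-01  9.58602949e-01 -1.82465605e+02]
 [ 0.00000000e+00  0.00000000e+00  0.00000000e+00  1.00000000e+00]]
```

View pics/w1.png

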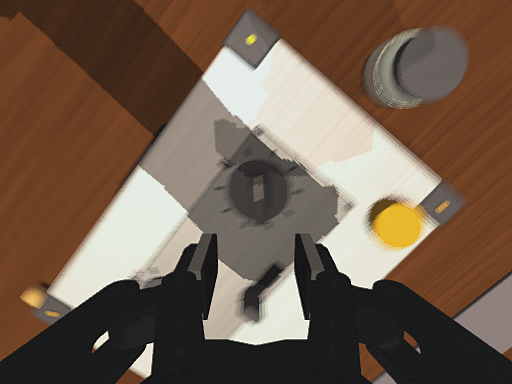

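The wrist view shows the left dial's disc at about (258,190), its bar nearly vertical and centred between the fingers. Its white line runs about (256,178)–(261,200). I'll check the position.

```bash
cat >> h.py <<'E'
def wray(d,s,u,v,z):
    T=np.eye(4); T[:3,:3]=s["tool_rot"]; T[:3,3]=s["ee_pos"]
    return ray(u,v,z,d["intrinsics"],np.linalg.inv(T@np.array(d["mount"]))[:3])
E
python3 - <<'E'
from h import *
import cv2
s=manip.read_state(); d=manip.snapshot("wrist"); print(s["ee_pos"])
print(wray(d,s,258,190,125), wray(d,s,257,178,152),wray(d,s,260,202,152))
cv2.imwrite("pics/w2.png",cv2.resize(d["color"][130:250,180:340,::-1],None,fx=5,fy=5,interpolation=cv2.INTER_CUBIC))
E
```

```text
[476.81980846  37.57364345 192.20778488]
[478.02817412  38.5850901  125.        ] [465.70198716  50.30243147 152.        ] [479.979951    38.23378418 152.        ]
```

View pics/w2.png

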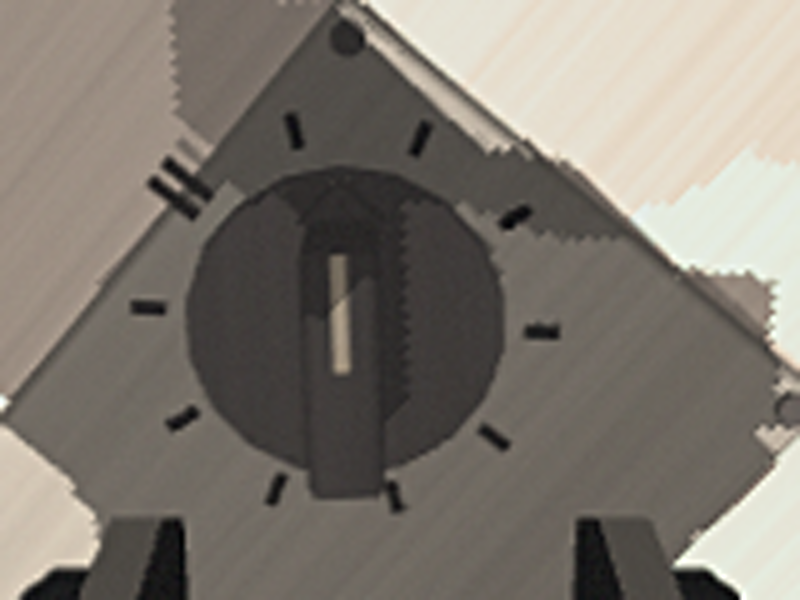

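The still close-up shows the disc centre at crop (345,318), i.e. px (249,193.6), with the bar parallel to the fingers. I'll recompute with settled poses.

Run:
```python
from h import *
s=manip.read_state(); d=manip.snapshot("wrist"); print(s["ee_pos"],s["tool_rot"][:,0],s["moment"],s["force"])
for u,v,z in [(345,318,125),(346,495,152),(341,375,152),(338,255,152)]: print(wray(d,s,180+u/5,130+v/5,z))
s=manip.read_state();print(s["ee_pos"])
```

```text
[475.66908374  34.74732636 192.11472127] [-0.67517009  0.7376614   0.00100587] [-0.02285152  0.05291097 -0.03658653] [ 0.01329409 -0.15467808  0.65360105]
[473.340055    28.18473947 125.        ]
[487.45320642  13.54717955 152.        ]
[473.80628041  27.54163287 152.        ]
[460.99130231  41.10435274 152.        ]
[474.77885651  32.85114591 192.08276308]
```

This agrees with the top-view result (474.6, 31.2), and the tool is already commanded there. I'll descend, then close.

```bash
python3 -m pendant '[[[0,0,-5,0,0,0,0.55],[0,0,-18,0,0,0,0.55],[0,0,-32,0,0,0,0.55],[0,0,-46,0,0,0,0.55],[0,0,-57,0,0,0,0.55],[0,0,-62,0,0,0,0.55],[0,0,-63,0,0,0,0.55],[0,0,-63,0,0,0,0.6]]]' && python3 -m pendant '[[[0,0,0,0,0,0,0.7],[0,0,0,0,0,0,0.75],[0,0,0,0,0,0,0.8],[0,0,0,0,0,0,0.84],[0,0,0,0,0,0,0.88],[0,0,0,0,0,0,0.9],[0,0,0,0,0,0,0.9],[0,0,0,0,0,0,0.9]]]'; python3 -c "
from h import *
print(manip.read_state())"
```

```text
clock: 2.65
ee_pos: [474.7, 30.9, 129.8]
tool_rot: [[-0.669, 0.743, 0.0], [0.743, 0.669, 0.0], [-0.0, 0.0, -1.0]]
force: [-0.1, -0.4, -0.3]
width: 0.401
gripper_force: 0.0
clock: 3.45
ee_pos: [474.7, 31.2, 129.6]
tool_rot: [[-0.67, 0.743, 0.0], [0.743, 0.67, 0.0], [0.0, 0.0, -1.0]]
force: [-0.1, 1.4, 0.7]
width: 0.101
gripper_force: 0.0
{'clock': 3.45, 'q': array([-6.79083558e-02,  2.08001893e-01, -3.15404259e-01,  1.04737647e+00,
        7.87003317e-05,  7.68900548e-01]), 'qvel': array([-3.45447197e-04,  2.54134596e-04,  1.36975524e-03, -1.65114252e-03,
        7.13028787e-04, -6.20083328e-05]), 'joint_torque': array([ 5.07846198e-03, -3.65063095e+01,  2.56642967e+01,  8.95280082e-04,
        1.95646335e-04,  1.40760244e-05]), 'ee_pos': array([474.6610431 ,  31.19078544, 129.61102638]), 'tool_rot': array([[-6.69835652e-01,  7.42509393e-01,  1.90144639e-05],
       [ 7.42509392e-01,  6.69835649e-01,  7.75889165e-05],
       [ 4.48739335e-05,  6.60902405e-05, -9.99999997e-01]]), 'force': array([-0.13264462,  1.41068105,  0.66171201]), 'moment': array([ 0.01073584, -0.02933191, -0.02365678]), 'gripper_force': 0.0, 'width': 0.10068524395393098}
```

The fingers reached 0.10 with no contact felt yet, so the opening may not be linear. I'll close further gently.

```bash
python3 -m pendant '[[[0,0,0,0,0,0,0.92],[0,0,0,0,0,0,0.94],[0,0,0,0,0,0,0.96],[0,0,0,0,0,0,0.98],[0,0,0,0,0,0,1],[0,0,0,0,0,0,1],[0,0,0,0,0,0,1],[0,0,0,0,0,0,1]]]'
python3 - <<'E'
from h import *
import cv2
s=manip.read_state(); d=manip.snapshot("wrist"); print(s["moment"],s["force"])
cv2.imwrite("pics/w3.png",d["color"][:,:,::-1])
E
```

```text
clock: 4.25
ee_pos: [474.7, 31.2, 129.6]
tool_rot: [[-0.67, 0.742, 0.0], [0.742, 0.67, 0.0], [0.0, 0.0, -1.0]]
force: [-0.6, -0.4, -0.8]
width: 0.0
gripper_force: 0.0
[0.01664866 0.00305129 0.01321829] [-0.62823116 -0.42971876 -0.77275863]
```

View pics/w3.png

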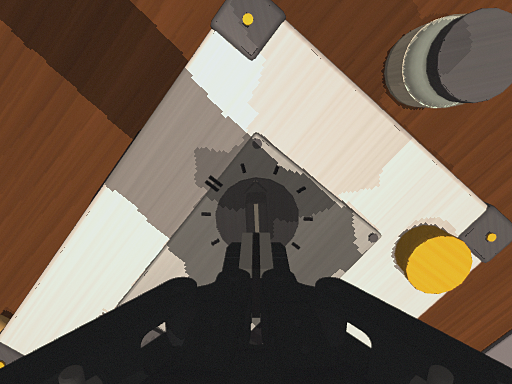

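The fingers look shut beside or above the bar, with the bar's front at (257,190–235). I'll project the TCP and the bar ends to judge the height.

Run:
```python
from h import *
import cv2
s=manip.read_state(); d=manip.snapshot("wrist")
Mi=np.linalg.inv(d["mount"]);K=np.array(d["intrinsics"])
def pr(p): c=(Mi@[*p,1])[:3]; q=K@c; return (q[:2]/q[2]).round(1)
for n,p in dict(tcp=(0,0,0),tipL=(11,0,0),tipR=(-11,0,0),grasp=(0,0,-19),barptr152=(20,0,-22.4),barend=(-20,0,-22.4),barptr125=(20,0,4.6),disc=(0,0,4.6),disc_f=(27,0,4.6),fing=(11,6,0),fing2=(11,6,-19)).items(): print(n,pr(p))
a=d["color"][150:290,170:345,::-1]; cv2.imwrite("pics/w4.png",cv2.resize(a,None,fx=4.2,fy=4.2,interpolation=cv2.INTER_CUBIC))
```

```text
tcp [256.7 219.7]
tipL [256.7 203. ]
tipR [256.7 235.8]
grasp [256.8 232.1]
barptr152 [256.9 200.5]
barend [256.9 266.5]
barptr125 [256.7 186.9]
disc [256.7 217. ]
disc_f [256.7 176. ]
fing [266.5 203. ]
fing2 [267.6 213.9]
```

View pics/w4.png

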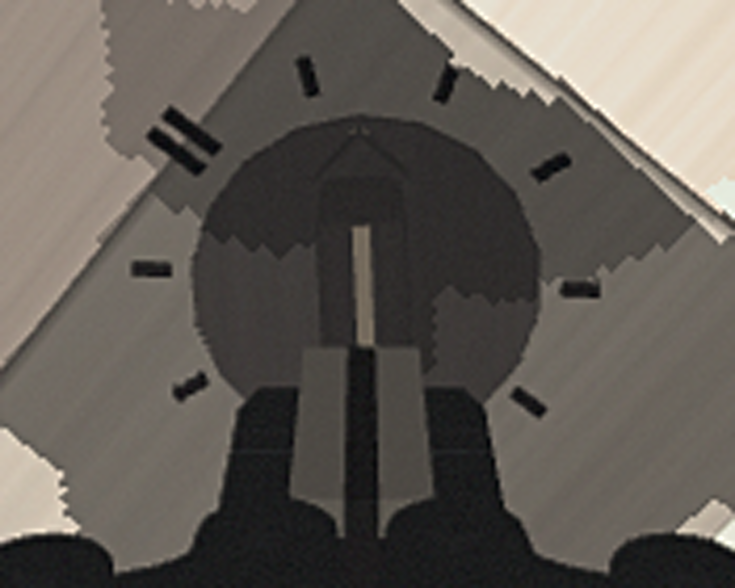

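The shut finger tips cover the bar's top face (crop row 348) rather than straddling it, so they seem to be higher than the reported TCP. The side camera can check that.

Run:
```python
from h import *
import cv2
s=manip.read_state(); d=manip.snapshot("side"); W2=np.array(d["world_to_cam"]);K2=np.array(d["intrinsics"])
def pr(p): q=K2@(W2@[*p,1])[:3]; return q[:2]/q[2]
o=np.array([250,120])
p=s["ee_pos"]
for z in (125,130,152,172,190): print(z,((pr([474.6,31.2,z])-o)*6).round())
a=d["color"][120:220,250:380,::-1]; cv2.imwrite("pics/s2.png",cv2.resize(a,None,fx=6,fy=6,interpolation=cv2.INTER_CUBIC))
```

```text
125 [245. 520.]
130 [245. 509.]
152 [246. 462.]
172 [248. 419.]
190 [249. 379.]
```

View pics/s2.png

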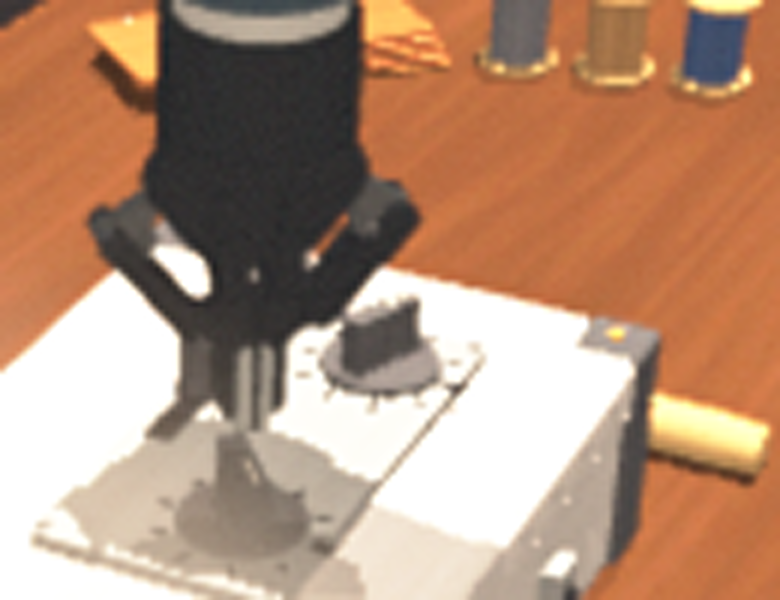

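The side view shows the fingertips ending at about row 430, i.e. z≈168, just above the bar. That is about 38 mm higher than the reported TCP z of 130. The reported TCP is therefore off along the tool axis, and both cameras agree on it. I'll open, go down about 36 mm more, and check force and height before closing.

```bash
python3 -m pendant '[[[0,0,0,0,0,0,0.6],[0,0,0,0,0,0,0.6],[0,0,0,0,0,0,0.6],[0,0,-5,0,0,0,0.6],[0,0,-12,0,0,0,0.6],[0,0,-18,0,0,0,0.6],[0,0,-24,0,0,0,0.6],[0,0,-28,0,0,0,0.6]]]' && python3 -m pendant '[[[0,0,-2,0,0,0,0.6],[0,0,-4,0,0,0,0.6],[0,0,-6,0,0,0,0.6],[0,0,-8,0,0,0,0.7],[0,0,-8,0,0,0,0.75],[0,0,-8,0,0,0,0.8],[0,0,-8,0,0,0,0.83],[0,0,-8,0,0,0,0.85]]]'
python3 - <<'E'
from h import *
import cv2
s=manip.read_state(); d=manip.snapshot("wrist"); e=manip.snapshot("side"); print(s["ee_pos"],s["force"],s["moment"],s["width"])
a=cv2.resize(d["color"][150:290,170:345,::-1],(400,320),interpolation=cv2.INTER_CUBIC)
b=cv2.resize(e["color"][150:230,250:350,::-1],(400,320),interpolation=cv2.INTER_CUBIC)
cv2.imwrite("pics/c5.png",cv2.hconcat([a,b]))
E
```

```text
clock: 5.2
ee_pos: [474.1, 31.2, 100.7]
tool_rot: [[-0.67, 0.743, -0.001], [0.743, 0.67, 0.0], [0.001, -0.001, -1.0]]
force: [-0.2, 0.5, 0.1]
width: 0.404
gripper_force: 0.0
clock: 6.0
ee_pos: [475.3, 31.6, 93.9]
tool_rot: [[-0.67, 0.742, 0.001], [0.742, 0.67, 0.001], [-0.0, 0.002, -1.0]]
force: [1.4, 1.4, 1.0]
width: 0.15
gripper_force: 1.1
[475.28465943  31.59630491  93.85133007] [1.40568172 1.43079089 0.95498107] [ 0.26982113 -0.26356756  0.0700604 ] 0.15020409410951857
```

View pics/c5.png

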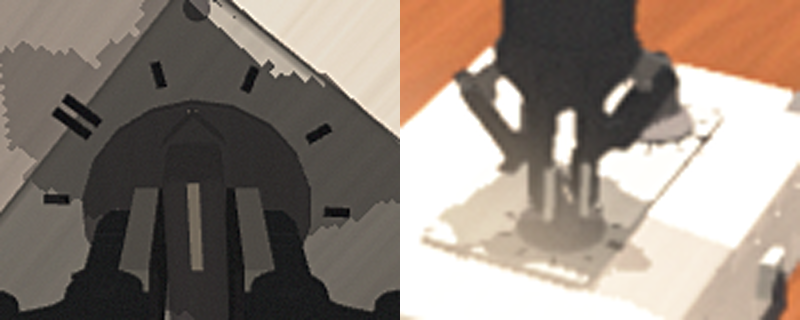

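The bar now sits between the pads, which lightly touch it (1 N at width 0.15). A light clasp is enough for 0.06 N·m. I'll turn clockwise at 0.4 rad/s for now, since 3 is still about 1 rad away.

```bash
python3 -m pendant '[[[0,0,0,0,0,-0.02,0.86],[0,0,0,0,0,-0.06,0.86],[0,0,0,0,0,-0.10,0.86],[0,0,0,0,0,-0.14,0.86],[0,0,0,0,0,-0.18,0.86],[0,0,0,0,0,-0.22,0.86],[0,0,0,0,0,-0.26,0.86],[0,0,0,0,0,-0.30,0.86]]]'; python3 -c "
from h import *
s=manip.read_state();print(s['force'],s['moment'],s['gripper_force'],s['joint_torque'])"
```

```text
clock: 6.9
ee_pos: [475.6, 31.8, 93.9]
tool_rot: [[-0.419, 0.908, 0.002], [0.908, 0.419, 0.001], [0.0, 0.002, -1.0]]
force: [2.4, 2.4, -0.9]
width: 0.146
gripper_force: 8.5
[ 2.38320591  2.39913112 -0.91729199] [ 0.54621537 -0.53655079  0.10695688] 8.518977463245392 [ -1.38232235 -37.17444777  23.61578286   1.0760257   -0.91301903
  -0.23307708]
```

The dial is following, with Mz about 0.1. The tool is deflected by (+0.9, +0.6), so I'll recentre by that much as I continue.

```bash
python3 -m pendant '[[[0.3,0.2,0,0,0,-0.03,0.86],[0.6,0.4,0,0,0,-0.07,0.86],[1,0.7,0,0,0,-0.11,0.86],[1,0.7,0,0,0,-0.15,0.86],[1,0.7,0,0,0,-0.19,0.86],[1,0.7,0,0,0,-0.23,0.86],[1,0.7,0,0,0,-0.27,0.86],[1,0.7,0,0,0,-0.31,0.86]]]'; python3 -c "
from h import *
s=manip.read_state();print(s['force'],s['moment'],s['gripper_force'],s['joint_torque'])"
```

```text
clock: 7.7
ee_pos: [475.9, 31.8, 93.9]
tool_rot: [[-0.121, 0.993, 0.001], [0.993, 0.121, -0.0], [-0.0, 0.001, -1.0]]
force: [1.6, 1.4, 1.4]
width: 0.142
gripper_force: 8.1
[1.59809932 1.38383031 1.40370708] [ 0.23912533 -0.14351912  0.12387905] 8.051568120718002 [ -0.57566939 -36.65890217  23.97975504   0.38801844  -0.35004619
  -0.237141  ]
```

Dial ≈ 3.194 − tool azimuth = 1.50. One more call at this rate takes it to about 1.82.

```bash
python3 -m pendant '[[[0.4,0.4,0,0,0,-0.04,0.86],[0.4,0.4,0,0,0,-0.08,0.86],[0.4,0.4,0,0,0,-0.12,0.86],[0.4,0.4,0,0,0,-0.16,0.86],[0.4,0.4,0,0,0,-0.20,0.86],[0.4,0.4,0,0,0,-0.24,0.86],[0.4,0.4,0,0,0,-0.28,0.86],[0.4,0.4,0,0,0,-0.32,0.86]]]'; python3 -c "
from h import *
s=manip.read_state();x=s['tool_rot'][:,0];print(3.194-np.arctan2(x[1],x[0]),s['force'],s['moment'],s['gripper_force'],s['joint_torque'])"
```

```text
clock: 8.5
ee_pos: [476.3, 31.8, 93.9]
tool_rot: [[0.197, 0.98, 0.001], [0.98, -0.197, -0.001], [-0.001, 0.001, -1.0]]
force: [0.3, 0.5, 0.3]
width: 0.139
gripper_force: 7.8
1.8217279782024318 [0.29660386 0.51244237 0.30345552] [-0.07800223 -0.1655229   0.06799905] 7.776551842689514 [-2.14022800e-02 -3.66644418e+01  2.40074480e+01  3.45525406e-01
 -7.39155948e-03 -2.45583756e-01]
```

```bash
python3 -m pendant '[[[0,0,0,0,0,-0.02,0.86],[0,0,0,0,0,-0.04,0.86],[0,0,0,0,0,-0.06,0.86],[0,0,0,0,0,-0.08,0.86],[0,0,0,0,0,-0.10,0.86],[0,0,0,0,0,-0.12,0.86],[0,0,0,0,0,-0.12,0.86],[0,0,0,0,0,-0.12,0.86]]]'; python3 -c "
from h import *
s=manip.read_state();x=s['tool_rot'][:,0];print(3.194-np.arctan2(x[1],x[0]),s['force'],s['moment'],s['gripper_force'],s['joint_torque'])"
```

```text
clock: 9.3
ee_pos: [476.4, 31.9, 93.8]
tool_rot: [[0.311, 0.95, 0.001], [0.95, -0.311, -0.001], [-0.001, 0.001, -1.0]]
force: [1.8, -3.4, 2.9]
width: 0.144
gripper_force: 3.6
1.939441420678674 [ 1.82596945 -3.39045416  2.92050269] [-0.58244815 -0.25534247  0.04494312] 3.606601171195507 [  1.50773004 -35.72828293  22.89355338   0.68652665   0.91081286
   0.04465103]
```

Dial at about 1.94. Continue in small steps, watching Mz.

```bash
python3 -m pendant '[[[0,0,0,0,0,-0.01,0.86],[0,0,0,0,0,-0.02,0.86],[0,0,0,0,0,-0.03,0.86],[0,0,0,0,0,-0.04,0.86],[0,0,0,0,0,-0.05,0.86],[0,0,0,0,0,-0.06,0.86],[0,0,0,0,0,-0.07,0.86],[0,0,0,0,0,-0.07,0.86]]]'; python3 -c "
from h import *
s=manip.read_state();x=s['tool_rot'][:,0];print(3.194-np.arctan2(x[1],x[0]),s['force'],s['moment'],s['gripper_force'],s['joint_torque'])"
```

```text
clock: 10.1
ee_pos: [476.5, 31.9, 93.8]
tool_rot: [[0.377, 0.926, 0.001], [0.926, -0.377, -0.001], [-0.0, 0.001, -1.0]]
force: [2.1, -4.5, 3.3]
width: 0.141
gripper_force: 3.8
2.0100415152080453 [ 2.05006947 -4.48367878  3.32867786] [-0.92954427 -0.45227839 -0.0047181 ] 3.75941164791584 [  2.25929908 -35.45286655  22.19769537   1.11153457   1.3591674
   0.0722848 ]
```

Lateral force has built up while Mz stays small, so I'll recentre slightly and continue another 0.05.

```bash
python3 -m pendant '[[[0.2,-0.2,0,0,0,0,0.86],[0.4,-0.5,0,0,0,0,0.86],[0.4,-0.5,0,0,0,-0.01,0.86],[0.4,-0.5,0,0,0,-0.02,0.86],[0.4,-0.5,0,0,0,-0.03,0.86],[0.4,-0.5,0,0,0,-0.04,0.86],[0.4,-0.5,0,0,0,-0.05,0.86],[0.4,-0.5,0,0,0,-0.05,0.86]]]'; python3 -c "
from h import *
s=manip.read_state();x=s['tool_rot'][:,0];print(3.194-np.arctan2(x[1],x[0]),s['force'],s['moment'],s['gripper_force'],s['joint_torque'])"
```

```text
clock: 10.9
ee_pos: [476.6, 32.1, 93.5]
tool_rot: [[0.422, 0.906, 0.0], [0.906, -0.422, 0.001], [0.001, 0.0, -1.0]]
force: [3.0, -0.9, 0.8]
width: 0.14
gripper_force: 1.8
2.059336797955017 [ 3.02916194 -0.90801829  0.77439024] [-0.15637495 -0.68122176  0.00693668] 1.7628997385327239 [  0.53915922 -36.33640051  22.34786868   1.52546346   0.22465414
   0.0702505 ]
```

Mz has dropped to about 0, which hints the pawl dropped and the dial now has play. I'll measure the white line's tilt relative to the tool in code.

```bash
cat >> h.py <<'E'
import cv2
def tilt(im,d,s,show=True):
    """white line on bar -> azimuth in the world"""
    g=cv2.cvtColor(im,cv2.COLOR_RGB2GRAY).astype(float)
    sub=g[188:240,246:268]; out=[]
    for r in range(sub.shape[0]):
        w=np.clip(sub[r]-np.median(sub[r])-25,0,None)
        if 40<w.sum()<900 and (w>0).sum()<9: out.append((188+r,246+(w*np.arange(22)).sum()/w.sum()))
    o=np.array(out); p=np.polyfit(o[:,0],o[:,1],1); res=o[:,1]-np.polyval(p,o[:,0]); o=o[abs(res)<1.2]; p=np.polyfit(o[:,0],o[:,1],1)
    a,b=o[0,0],o[-1,0]; A=wray(d,s,np.polyval(p,a),a,152);B=wray(d,s,np.polyval(p,b),b,152)
    v=A-B; print("rows",a,b,"n",len(o),"len",np.hypot(*v[:2]).round(1),"az",np.arctan2(v[1],v[0]),"dial",3.194-np.arctan2(v[1],v[0]))
E
python3 - <<'E'
from h import *
s=manip.read_state(); d=manip.snapshot("wrist"); cv2.imwrite("pics/w6.png",d["color"][:,:,::-1])
tilt(d["color"],d,s)
s0=dict(ee_pos=np.array([474.7,31.2,129.6]),tool_rot=np.array([[-.67,.742,0],[.742,.67,0],[0,0,-1]]))
tilt(cv2.imread("pics/w3.png")[:,:,::-1].copy(),d,s0)
print(3.194-np.arctan2(s['tool_rot'][1,0],s['tool_rot'][0,0]),s['moment'],s['force'])
E
```

```text
rows 231.0 239.0 n 9 len 3.8 az 1.1285240800285616 dial 2.0654759199714383
rows 204.0 231.0 n 28 len 15.9 az 2.3489125580301726 dial 0.8450874419698273
2.059336797955017 [-0.15637495 -0.68122176  0.00693668] [ 3.02916194 -0.90801829  0.77439024]
```

```bash
sed -i 's/def tilt(im,d,s,show=True)/def tilt(im,d,s,r0=222,r1=280)/; s/188:240/r0:r1/; s/188+r/r0+r/' h.py
python3 - <<'E'
from h import *
s=manip.read_state(); d=manip.snapshot("wrist")
tilt(d["color"],d,s); print(3.194-np.arctan2(s['tool_rot'][1,0],s['tool_rot'][0,0]))
E
```

```text
rows 231.0 268.0 n 38 len 17.9 az 1.1349538253509175 dial 2.0590461746490822
2.059069903961557
```

The dial follows the tool (2.059) and Mz relaxed only because I paused. Continue slowly, ending while still moving.

```bash
python3 -m pendant '[[[0.3,0,0,0,0,-0.005,0.86],[0.3,0,0,0,0,-0.01,0.86],[0.3,0,0,0,0,-0.015,0.86],[0.3,0,0,0,0,-0.022,0.86],[0.3,0,0,0,0,-0.029,0.86],[0.3,0,0,0,0,-0.036,0.86],[0.3,0,0,0,0,-0.043,0.86],[0.3,0,0,0,0,-0.05,0.86]]]'
python3 - <<'E'
from h import *
s=manip.read_state(); d=manip.snapshot("wrist")
tilt(d["color"],d,s); print(3.194-np.arctan2(s['tool_rot'][1,0],s['tool_rot'][0,0]),s['force'],s['moment'],s['gripper_force'],s['joint_torque'][5])
E
```

```text
clock: 11.8
ee_pos: [476.6, 31.9, 93.5]
tool_rot: [[0.468, 0.884, -0.0], [0.884, -0.468, 0.0], [0.0, -0.0, -1.0]]
force: [3.9, 1.6, -0.4]
width: 0.138
gripper_force: 1.5
rows 231.0 268.0 n 38 len 17.9 az 1.0825240442664321 dial 2.111475955733568
2.1097020392661534 [ 3.87893125  1.57936903 -0.40255184] [ 0.17597482 -0.58832246  0.04797321] 1.4923743903636932 -0.02403102465905249
```

```bash
python3 -m pendant '[[[0,0,0,0,0,-0.007,0.86],[0,0,0,0,0,-0.014,0.86],[0,0,0,0,0,-0.021,0.86],[0,0,0,0,0,-0.028,0.86],[0,0,0,0,0,-0.035,0.86],[0,0,0,0,0,-0.042,0.86],[0,0,0,0,0,-0.049,0.86],[0,0,0,0,0,-0.056,0.86]]]'
cat > m.py <<'E'
from h import *
s=manip.read_state(); d=manip.snapshot("wrist")
tilt(d["color"],d,s); print(3.194-np.arctan2(s['tool_rot'][1,0],s['tool_rot'][0,0]),s['force'],s['moment'],s['gripper_force'],s['joint_torque'][5])
E
python3 m.py
```

```text
clock: 12.65
ee_pos: [476.6, 31.8, 93.6]
tool_rot: [[0.516, 0.856, -0.0], [0.856, -0.516, 0.0], [-0.0, -0.0, -1.0]]
force: [3.4, 2.0, -0.4]
width: 0.137
gripper_force: 5.1
rows 231.0 268.0 n 38 len 17.9 az 1.0435983861306595 dial 2.1504016138693407
2.1656375869467546 [ 3.42168371  2.04804069 -0.39103891] [ 0.24680674 -0.50251615  0.13576994] 5.140901952981949 0.07660645293071866
```

The dial now lags the tool (0.039 against 0.056) and Mz has risen to 0.136, so it may be blocked. A tiny step will test it.

```bash
python3 -m pendant '[[[0,0,0,0,0,-0.003,0.86],[0,0,0,0,0,-0.006,0.86],[0,0,0,0,0,-0.009,0.86],[0,0,0,0,0,-0.012,0.86],[0,0,0,0,0,-0.015,0.86],[0,0,0,0,0,-0.018,0.86],[0,0,0,0,0,-0.021,0.86],[0,0,0,0,0,-0.024,0.86]]]';python3 m.py
```

```text
clock: 13.5
ee_pos: [476.7, 31.8, 93.6]
tool_rot: [[0.536, 0.844, -0.0], [0.844, -0.536, 0.0], [-0.0, -0.0, -1.0]]
force: [1.8, 1.8, -1.0]
width: 0.138
gripper_force: 8.6
rows 231.0 268.0 n 38 len 17.9 az 1.0214150433007387 dial 2.172584956699261
2.189321650192979 [ 1.76078008  1.76752794 -1.02599129] [ 0.32393452 -0.37760857  0.20712268] 8.585785031318665 0.20462550222873688
```

Mz is rising towards the limit, so I won't push on. I'll test by turning back: if it has dropped in, it will block after about 0.1 rad the other way.

```bash
python3 -m pendant '[[[0,0,0,0,0,0.012,0.86],[0,0,0,0,0,0.025,0.86],[0,0,0,0,0,0.04,0.86],[0,0,0,0,0,0.055,0.86],[0,0,0,0,0,0.07,0.86],[0,0,0,0,0,0.08,0.86],[0,0,0,0,0,0.09,0.86],[0,0,0,0,0,0.10,0.86]]]';python3 m.py
```

```text
clock: 14.35
ee_pos: [476.5, 31.6, 93.6]
tool_rot: [[0.449, 0.894, -0.0], [0.894, -0.449, -0.0], [-0.001, -0.0, -1.0]]
force: [-0.2, 0.3, -0.7]
width: 0.14
gripper_force: 1.7
rows 230.0 267.0 n 38 len 17.9 az 1.0995667333994827 dial 2.094433266600517
2.088593866763942 [-0.23721216  0.34443931 -0.6777817 ] [ 0.05744515 -0.10743107  0.00144963] 1.6686578281223774 0.051935913506895304
```

```bash
python3 -m pendant '[[[0,0,0,0,0,0.007,0.86],[0,0,0,0,0,0.014,0.86],[0,0,0,0,0,0.021,0.86],[0,0,0,0,0,0.028,0.86],[0,0,0,0,0,0.035,0.86],[0,0,0,0,0,0.04,0.86],[0,0,0,0,0,0.045,0.86],[0,0,0,0,0,0.05,0.86]]]';python3 m.py
```

```text
clock: 15.2
ee_pos: [476.5, 31.7, 93.6]
tool_rot: [[0.404, 0.915, -0.0], [0.915, -0.404, -0.0], [-0.0, -0.0, -1.0]]
force: [-1.9, -0.5, 1.0]
width: 0.138
gripper_force: 2.1
rows 230.0 267.0 n 38 len 17.9 az 1.152666172444473 dial 2.041333827555527
2.03890588291147 [-1.93284328 -0.51614366  1.03454743] [-0.19629541  0.25367913  0.00531434] 2.1116712503135204 -0.0005450136086437851
```

```bash
python3 -m pendant '[[[0,0,0,0,0,0.007,0.86],[0,0,0,0,0,0.014,0.86],[0,0,0,0,0,0.021,0.86],[0,0,0,0,0,0.028,0.86],[0,0,0,0,0,0.035,0.86],[0,0,0,0,0,0.04,0.86],[0,0,0,0,0,0.045,0.86],[0,0,0,0,0,0.05,0.86]]]';python3 m.py
```

```text
clock: 16.05
ee_pos: [476.5, 31.7, 93.6]
tool_rot: [[0.358, 0.934, -0.0], [0.934, -0.358, -0.0], [-0.0, -0.0, -1.0]]
force: [-2.7, -1.6, 1.7]
width: 0.139
gripper_force: 9.5
rows 230.0 267.0 n 38 len 17.9 az 1.18980045530716 dial 2.00419954469284
1.988973930593529 [-2.74805684 -1.63921942  1.70234484] [-0.39734532  0.67290595 -0.20620181] 9.51505959033966 -0.18904670141637325
```

Now it is blocked backwards too: Mz jumped from 0 to −0.21 at dial 2.00, and it had blocked forwards at about 2.17. The left pawl has dropped. I'll relax to mid-play, open, lift and go over to the right dial.

```bash
python3 -m pendant '[[[0,0,0,0,0,-0.03,0.86],[0,0,0,0,0,-0.065,0.86],[0,0,0,0,0,-0.065,0.75],[0,0,0,0,0,-0.065,0.6],[0,0,0,0,0,-0.065,0.6],[0,0,0,0,0,-0.065,0.6],[0,0,5,0,0,-0.065,0.6],[0,0,18,0,0,-0.065,0.6]]]' && python3 -m pendant '[[[0,0,18,0,0,0,0.6],[0,-10,30,0,0,0.02,0.6],[1,-35,32,0,0,0.05,0.6],[3,-65,32,0,0,0.09,0.6],[5,-95,32,0,0,0.117,0.6],[6,-120,32,0,0,0.117,0.6],[6.8,-136,32,0,0,0.117,0.6],[6.8,-139.9,32,0,0,0.117,0.6]]]' && python3 -m pendant '[[[0,0,0,0,0,0,0.6],[0,0,0,0,0,0,0.6],[0,0,0,0,0,0,0.6],[0,0,0,0,0,0,0.6],[0,0,0,0,0,0,0.6],[0,0,0,0,0,0,0.6],[0,0,0,0,0,0,0.6],[0,0,0,0,0,0,0.6]]]'
python3 - <<'E'
from h import *
s=manip.read_state(); d=manip.snapshot("wrist"); print(s["ee_pos"],np.arctan2(s['tool_rot'][1,0],s['tool_rot'][0,0]))
Mi=np.linalg.inv(d["mount"]);K=np.array(d["intrinsics"])
o=np.array([170,130])
def pr(p): c=(Mi@(np.linalg.inv(np.block([[s["tool_rot"],s["ee_pos"][:,None]],[np.zeros((1,3)),np.ones((1,1))]]))@[*p,1]))[:3]; q=K@c; return (q[:2]/q[2])
print(((pr([483.6,-108.1,125])-o)*4.2).round(1))
a=d["color"][130:270,170:345,::-1]; cv2.imwrite("pics/r1.png",cv2.resize(a,None,fx=4.2,fy=4.2,interpolation=cv2.INTER_CUBIC))
E
```

```text
clock: 16.9
ee_pos: [475.8, 31.9, 111.1]
tool_rot: [[0.418, 0.909, -0.002], [0.909, -0.418, 0.0], [-0.001, -0.002, -1.0]]
force: [1.0, -0.2, 0.7]
width: 0.401
gripper_force: 0.0
clock: 17.7
ee_pos: [484.0, -109.7, 144.0]
tool_rot: [[0.311, 0.95, 0.001], [0.95, -0.311, -0.001], [-0.0, 0.001, -1.0]]
force: [0.0, 0.2, -0.3]
width: 0.4
gripper_force: 0.0
clock: 18.5
ee_pos: [483.6, -108.0, 143.6]
tool_rot: [[0.309, 0.951, 0.0], [0.951, -0.309, 0.0], [0.0, 0.0, -1.0]]
force: [-0.1, -0.0, 1.1]
width: 0.402
gripper_force: 0.0
[ 483.57266168 -108.0415219   143.60130092] 1.2568830366107344
[362.4 331.2]
```

View pics/r1.png

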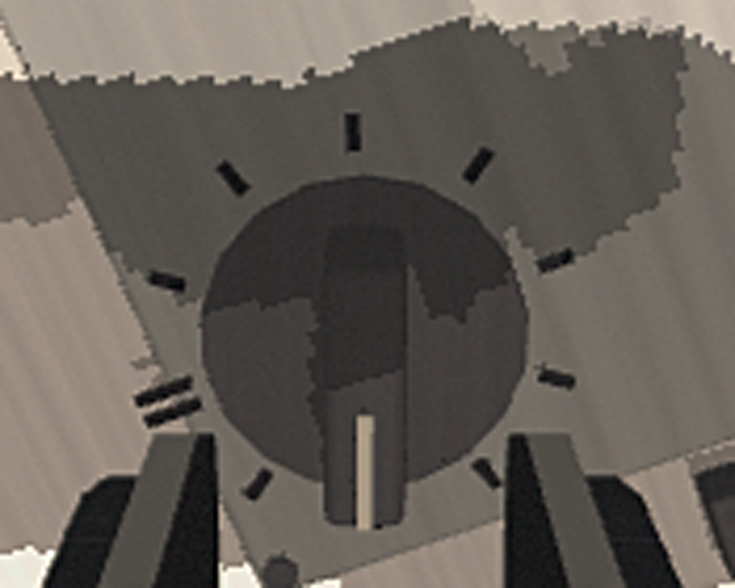

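The right dial is centred at (365,330) against the predicted (362,331), and its bar is exactly parallel to the fingers. I'll descend 50, close lightly and turn anticlockwise.

```bash
python3 -m pendant '[[[0,0,-6,0,0,0,0.6],[0,0,-20,0,0,0,0.6],[0,0,-34,0,0,0,0.6],[0,0,-44,0,0,0,0.6],[0,0,-49,0,0,0,0.6],[0,0,-50,0,0,0,0.65],[0,0,-50,0,0,0,0.75],[0,0,-50,0,0,0,0.8]]]' && python3 -m pendant '[[[0,0,0,0,0,0,0.83],[0,0,0,0,0,0,0.85],[0,0,0,0,0,0,0.86],[0,0,0,0,0,0.02,0.86],[0,0,0,0,0,0.05,0.86],[0,0,0,0,0,0.085,0.86],[0,0,0,0,0,0.125,0.86],[0,0,0,0,0,0.165,0.86]]]'; python3 -c "
from h import *
s=manip.read_state();x=s['tool_rot'][:,0];print(6.3356-np.arctan2(x[1],x[0]),s['ee_pos'],s['force'],s['moment'],s['gripper_force'])"
```

```text
clock: 19.35
ee_pos: [484.1, -108.3, 94.2]
tool_rot: [[0.309, 0.951, 0.001], [0.951, -0.309, -0.0], [-0.0, 0.001, -1.0]]
force: [-0.6, 0.0, 0.2]
width: 0.199
gripper_force: 0.0
clock: 20.15
ee_pos: [483.9, -108.2, 94.0]
tool_rot: [[0.146, 0.989, 0.001], [0.989, -0.146, -0.0], [-0.0, 0.001, -1.0]]
force: [0.3, 0.1, 1.0]
width: 0.141
gripper_force: 3.7
4.911577567617687 [ 483.92506451 -108.24236718   94.00710371] [0.28608781 0.08116345 0.98341742] [-0.00070109  0.0101874  -0.0857251 ] 3.7167420610785484
```

Turning well (Mz −0.086, dial 4.91). Two more calls, the second slower.

```bash
cat > n.py <<'E'
from h import *
s=manip.read_state();x=s['tool_rot'][:,0];print("DIAL",6.3356-np.arctan2(x[1],x[0]),s['force'],s['moment'],s['gripper_force'])
E
python3 -m pendant '[[[0,0,0,0,0,0.04,0.86],[0,0,0,0,0,0.08,0.86],[0,0,0,0,0,0.12,0.86],[0,0,0,0,0,0.16,0.86],[0,0,0,0,0,0.20,0.86],[0,0,0,0,0,0.24,0.86],[0,0,0,0,0,0.28,0.86],[0,0,0,0,0,0.32,0.86]]]'; python3 n.py; python3 -m pendant '[[[0,0,0,0,0,0.03,0.86],[0,0,0,0,0,0.06,0.86],[0,0,0,0,0,0.09,0.86],[0,0,0,0,0,0.115,0.86],[0,0,0,0,0,0.14,0.86],[0,0,0,0,0,0.16,0.86],[0,0,0,0,0,0.18,0.86],[0,0,0,0,0,0.20,0.86]]]'; python3 n.py
```

```text
clock: 20.95
ee_pos: [483.7, -108.3, 94.0]
tool_rot: [[-0.172, 0.985, 0.0], [0.985, 0.172, -0.0], [-0.0, 0.0, -1.0]]
force: [-0.3, -0.6, 2.4]
width: 0.138
gripper_force: 3.5
DIAL 4.591610988007031 [-0.26627784 -0.63835214  2.36903238] [-0.04277416  0.08706707 -0.13465395] 3.534577488899231
clock: 21.75
ee_pos: [483.5, -108.3, 93.8]
tool_rot: [[-0.364, 0.931, 0.0], [0.931, 0.364, -0.0], [-0.0, -0.0, -1.0]]
force: [-2.1, -1.2, 4.7]
width: 0.141
gripper_force: 3.1
DIAL 4.392308767061283 [-2.05224661 -1.15414585  4.74559722] [-0.15121386  0.30508965 -0.00093384] 3.1025370955467224
```

```bash
python3 -m pendant '[[[0,0,0.5,0,0,0.007,0.86],[0,0,0.5,0,0,0.014,0.86],[0,0,0.5,0,0,0.021,0.86],[0,0,0.5,0,0,0.028,0.86],[0,0,0.5,0,0,0.035,0.86],[0,0,0.5,0,0,0.042,0.86],[0,0,0.5,0,0,0.05,0.86],[0,0,0.5,0,0,0.058,0.86]]]'; python3 n.py
```

```text
clock: 22.55
ee_pos: [483.3, -108.1, 93.9]
tool_rot: [[-0.417, 0.909, -0.0], [0.909, 0.417, 0.0], [0.0, -0.0, -1.0]]
force: [0.1, -2.7, -2.4]
width: 0.143
gripper_force: 2.3
DIAL 4.335020707802384 [ 0.14392061 -2.74939885 -2.44770428] [-0.43088812 -0.01667364  0.0448032 ] 2.2684735246002674
```

```bash
python3 -m pendant '[[[0,0,0,0,0,0.006,0.86],[0,0,0,0,0,0.012,0.86],[0,0,0,0,0,0.018,0.86],[0,0,0,0,0,0.024,0.86],[0,0,0,0,0,0.03,0.86],[0,0,0,0,0,0.036,0.86],[0,0,0,0,0,0.042,0.86],[0,0,0,0,0,0.048,0.86]]]'; python3 n.py
```

```text
clock: 23.35
ee_pos: [483.3, -107.9, 94.1]
tool_rot: [[-0.46, 0.888, -0.0], [0.888, 0.46, 0.0], [0.001, -0.0, -1.0]]
force: [-2.3, 0.1, 0.8]
width: 0.146
gripper_force: 1.8
DIAL 4.287218528165596 [-2.28079912  0.1496572   0.79902865] [-0.01139553  0.48752974  0.01532089] 1.7732683382928371
```

```bash
python3 -m pendant '[[[0,0,0,0,0,0.006,0.86],[0,0,0,0,0,0.012,0.86],[0,0,0,0,0,0.018,0.86],[0,0,0,0,0,0.024,0.86],[0,0,0,0,0,0.03,0.86],[0,0,0,0,0,0.036,0.86],[0,0,0,0,0,0.042,0.86],[0,0,0,0,0,0.048,0.86]]]'; python3 n.py
```

```text
clock: 24.15
ee_pos: [483.3, -108.0, 94.1]
tool_rot: [[-0.502, 0.865, -0.0], [0.865, 0.502, 0.0], [0.0, -0.0, -1.0]]
force: [-4.1, 0.4, 2.0]
width: 0.138
gripper_force: 1.8
DIAL 4.239352511788168 [-4.07130889  0.35987583  2.02227664] [ 0.09779849  0.8191035  -0.05224919] 1.760647043120116
```

```bash
python3 -m pendant '[[[-0.3,0,0,0,0,0.006,0.86],[-0.5,0,0,0,0,0.012,0.86],[-0.5,0,0,0,0,0.018,0.86],[-0.5,0,0,0,0,0.024,0.86],[-0.5,0,0,0,0,0.03,0.86],[-0.5,0,0,0,0,0.035,0.86],[-0.5,0,0,0,0,0.04,0.86],[-0.5,0,0,0,0,0.045,0.86]]]'; python3 n.py
```

```text
clock: 24.95
ee_pos: [483.3, -108.1, 94.1]
tool_rot: [[-0.54, 0.842, 0.0], [0.842, 0.54, 0.0], [-0.0, 0.0, -1.0]]
force: [-1.8, 0.2, -2.2]
width: 0.14
gripper_force: 4.7
DIAL 4.194476012581717 [-1.8347813   0.17419681 -2.23434271] [ 0.11224596  0.27195544 -0.16333167] 4.745971709489822
```

Mz −0.163 and the grip force is rising. A tiny step next.

```bash
python3 -m pendant '[[[0,0,0,0,0,0.003,0.86],[0,0,0,0,0,0.006,0.86],[0,0,0,0,0,0.009,0.86],[0,0,0,0,0,0.012,0.86],[0,0,0,0,0,0.014,0.86],[0,0,0,0,0,0.016,0.86],[0,0,0,0,0,0.018,0.86],[0,0,0,0,0,0.018,0.86]]]'; python3 n.py
```

```text
clock: 25.75
ee_pos: [483.2, -108.1, 94.1]
tool_rot: [[-0.555, 0.832, 0.0], [0.832, 0.555, -0.0], [-0.0, 0.0, -1.0]]
force: [0.3, 0.4, -3.6]
width: 0.144
gripper_force: 7.2
DIAL 4.176800874421011 [ 0.29021175  0.36775601 -3.64717004] [ 0.10267641  0.05159585 -0.15977982] 7.164539694786072
```

Grip force has risen to 7.2 with Mz holding, as at the left block. I'll confirm with the reverse test.

```bash
python3 -m pendant '[[[0,0,0,0,0,-0.015,0.86],[0,0,0,0,0,-0.03,0.86],[0,0,0,0,0,-0.045,0.86],[0,0,0,0,0,-0.06,0.86],[0,0,0,0,0,-0.075,0.86],[0,0,0,0,0,-0.09,0.86],[0,0,0,0,0,-0.105,0.86],[0,0,0,0,0,-0.12,0.86]]]'; python3 n.py
```

```text
clock: 26.55
ee_pos: [483.4, -108.2, 94.4]
tool_rot: [[-0.45, 0.893, 0.001], [0.893, 0.45, -0.0], [-0.0, 0.001, -1.0]]
force: [0.3, 1.5, -0.6]
width: 0.142
gripper_force: 1.8
DIAL 4.298045283352373 [ 0.34517206  1.50237535 -0.5991204 ] [ 0.15690264 -0.08552981  0.01433866] 1.7571229487657547
```

```bash
python3 -m pendant '[[[0,0,0,0,0,-0.006,0.86],[0,0,0,0,0,-0.012,0.86],[0,0,0,0,0,-0.018,0.86],[0,0,0,0,0,-0.024,0.86],[0,0,0,0,0,-0.03,0.86],[0,0,0,0,0,-0.035,0.86],[0,0,0,0,0,-0.04,0.86],[0,0,0,0,0,-0.045,0.86]]]'; python3 n.py
```

```text
clock: 27.35
ee_pos: [483.4, -108.1, 94.3]
tool_rot: [[-0.41, 0.912, 0.001], [0.912, 0.41, 0.0], [-0.0, 0.001, -1.0]]
force: [0.5, 1.1, 2.3]
width: 0.14
gripper_force: 4.9
DIAL 4.3420544732832616 [0.49275666 1.10067501 2.269661  ] [ 0.17705954 -0.17799934  0.12165236] 4.878438636660576
```

```bash
python3 -m pendant '[[[0,0,0,0,0,-0.004,0.86],[0,0,0,0,0,-0.008,0.86],[0,0,0,0,0,-0.011,0.86],[0,0,0,0,0,-0.014,0.86],[0,0,0,0,0,-0.017,0.86],[0,0,0,0,0,-0.02,0.86],[0,0,0,0,0,-0.022,0.86],[0,0,0,0,0,-0.025,0.86]]]'; python3 n.py
```

```text
clock: 28.15
ee_pos: [483.4, -108.1, 94.3]
tool_rot: [[-0.388, 0.922, 0.001], [0.922, 0.388, 0.0], [-0.0, 0.001, -1.0]]
force: [1.7, 1.9, 4.7]
width: 0.141
gripper_force: 8.8
DIAL 4.3668458586304935 [1.6667795  1.93198778 4.74017221] [ 0.40214302 -0.37916425  0.25274857] 8.785835802555084
```

The right dial is blocked both ways (about 4.19–4.35), so its pawl has dropped. I'll relax to mid-play, open, lift and move over the bolt tab at about (540.6, −50.1), with the tool's x along the case's −x.

```bash
python3 -m pendant '[[[0,0,0,0,0,0.04,0.86],[0,0,0,0,0,0.09,0.86],[0,0,0,0,0,0.09,0.75],[0,0,0,0,0,0.09,0.6],[0,0,0,0,0,0.09,0.6],[0,0,0,0,0,0.09,0.6],[0,0,5,0,0,0.09,0.6],[0,0,18,0,0,0.09,0.6]]]' && python3 -m pendant '[[[0,0,14,0,0,0,0.6],[0,0,27,0,0,0.06,0.6],[5,5,32,0,0,0.2,0.6],[15,15,32,0,0,0.34,0.6],[27,27,32,0,0,0.48,0.6],[39,39,32,0,0,0.62,0.6],[50,50,32,0,0,0.76,0.6],[57.6,58,32,0,0,0.9,0.6]]]' && python3 -m pendant '[[[0,0,0,0,0,0.1,0.6],[0,0,0,0,0,0.2,0.6],[0,0,0,0,0,0.235,0.6],[0,0,0,0,0,0.235,0.6],[0,0,0,0,0,0.235,0.6],[0,0,0,0,0,0.235,0.6],[0,0,0,0,0,0.235,0.6],[0,0,0,0,0,0.235,0.6]]]'; python3 -c "
from h import *
s=manip.read_state();d=manip.snapshot('wrist');cv2.imwrite('pics/b1.png',d['color'][:,:,::-1]);np.save('b1.npy',dict(s=s,K=d['intrinsics'],m=d['mount']),allow_pickle=True);print(s['ee_pos'],s['tool_rot'])
g=cv2.cvtColor(d['color'],cv2.COLOR_RGB2GRAY)
sub=g[176:256:4,205:310:3]
for r in sub: print(''.join(' .:-=+*#%@'[::-1][min(9,v//20)] for v in r))"
```

```text
clock: 28.95
ee_pos: [481.8, -107.7, 111.5]
tool_rot: [[-0.469, 0.883, -0.003], [0.883, 0.469, 0.001], [0.002, -0.002, -1.0]]
force: [-0.8, -0.3, 0.8]
width: 0.4
gripper_force: 0.0
clock: 29.75
ee_pos: [541.4, -49.5, 144.4]
tool_rot: [[-0.984, 0.176, 0.0], [0.176, 0.984, -0.0], [-0.0, 0.0, -1.0]]
force: [0.9, 0.3, -0.5]
width: 0.401
gripper_force: 0.0
clock: 30.55
ee_pos: [540.7, -50.1, 144.2]
tool_rot: [[-0.999, -0.052, 0.0], [-0.052, 0.999, 0.0], [-0.0, 0.0, -1.0]]
force: [0.2, -0.1, 0.6]
width: 0.396
gripper_force: 0.0
[540.65357686 -50.13627982 144.15456726] [[-9.98654345e-01 -5.18603746e-02  8.59623264e-07]
 [-5.18603743e-02  9.98654342e-01  8.18919301e-05]
 [-5.10541267e-06  8.17371515e-05 -9.99999997e-01]]
=========================++++++++++
========================***+++++++*
====================*+****+***++***
====++++=++======**++++++++++++++++
====+****+***=*+*+++***************
====*******+**%##%##++*****++**++++
====+**+**+%@%%%####@@%%%%%%@%%%%%%
====+*+++*+%%@%%####%%%@%@%@%%@%@%%
====*******%%@######%%%%%%%%%%%%%%%
====+++++*+%%%######%%%%%%%%%%@%%%%
====+++++++***######***************
======********######+*+****+****+**
==============######*********+*****
::::::::::::::######::::::=========
::::::::::::::######::::::::=======
=***@@::::::::%%%%%%::::::::.%%***=
****%@:::::::::::::::::::::::@%+***
***%%@::::::::::::::::::::::.%%#***
**+%%@::::::::::::::::::::::.%%%*+*
+*#%%%::::::::::::::::::::::.%%%+**
```

The tab spans columns about 247–264, centred between the fingers (about 223–290). I'll descend 50, close lightly and start the slide gently.

```bash
python3 -m pendant '[[[0,0,-6,0,0,0,0.6],[0,0,-20,0,0,0,0.6],[0,0,-34,0,0,0,0.6],[0,0,-44,0,0,0,0.6],[0,0,-49,0,0,0,0.6],[0,0,-50,0,0,0,0.65],[0,0,-50,0,0,0,0.75],[0,0,-50,0,0,0,0.8]]]' && python3 -m pendant '[[[0,0,0,0,0,0,0.83],[0,0,0,0,0,0,0.85],[0,0,0,0,0,0,0.86],[0,0.5,0,0,0,0,0.86],[0,1,0,0,0,0,0.86],[-0.1,1.5,0,0,0,0,0.86],[-0.1,2,0,0,0,0,0.86],[-0.1,2.5,0,0,0,0,0.86]]]'
```

```text
clock: 31.4
ee_pos: [541.2, -50.2, 94.7]
tool_rot: [[-0.999, -0.052, 0.001], [-0.052, 0.999, -0.0], [-0.001, -0.0, -1.0]]
force: [-0.3, -0.7, -0.1]
width: 0.199
gripper_force: 0.0
clock: 32.2
ee_pos: [540.9, -47.7, 94.3]
tool_rot: [[-0.999, -0.052, 0.001], [-0.052, 0.999, -0.0], [-0.001, -0.0, -1.0]]
force: [0.5, -2.7, 2.2]
width: 0.144
gripper_force: 1.7
```

Force is −2.7 N, just the bolt's friction. Continue in small steps past the 2 mm stop.

```bash
python3 -m pendant '[[[0,0.4,0,0,0,0,0.86],[0,0.8,0,0,0,0,0.86],[0,1.2,0,0,0,0,0.86],[-0.1,1.6,0,0,0,0,0.86],[-0.1,2,0,0,0,0,0.86],[-0.1,2.4,0,0,0,0,0.86],[-0.1,2.8,0,0,0,0,0.86],[-0.2,3.2,0,0,0,0,0.86]]]'
```

```text
clock: 33.0
ee_pos: [540.6, -44.4, 94.2]
tool_rot: [[-0.999, -0.052, 0.0], [-0.052, 0.999, 0.0], [-0.0, 0.0, -1.0]]
force: [2.0, -2.6, 1.2]
width: 0.144
gripper_force: 1.6
```

The bolt is past 5 mm with only friction, so it's free. I'll draw it to about 26.

```bash
python3 -m pendant '[[[-0.1,1.2,0,0,0,0,0.86],[-0.1,2.6,0,0,0,0,0.86],[-0.2,4,0,0,0,0,0.86],[-0.3,5.4,0,0,0,0,0.86],[-0.4,6.8,0,0,0,0,0.86],[-0.4,8.2,0,0,0,0,0.86],[-0.5,9.6,0,0,0,0,0.86],[-0.6,11,0,0,0,0,0.86]]]' && python3 -m pendant '[[[-0.1,1.4,0,0,0,0,0.86],[-0.1,2.8,0,0,0,0,0.86],[-0.2,4.2,0,0,0,0,0.86],[-0.3,5.6,0,0,0,0,0.86],[-0.3,6.8,0,0,0,0,0.86],[-0.4,7.8,0,0,0,0,0.86],[-0.4,8.6,0,0,0,0,0.86],[-0.5,9.2,0,0,0,0,0.86]]]'
```

```text
clock: 33.8
ee_pos: [539.7, -33.3, 94.1]
tool_rot: [[-0.999, -0.052, -0.0], [-0.052, 0.999, 0.0], [0.0, 0.0, -1.0]]
force: [2.3, -1.9, 2.1]
width: 0.141
gripper_force: 1.6
clock: 34.6
ee_pos: [539.2, -24.1, 94.1]
tool_rot: [[-0.999, -0.052, -0.0], [-0.052, 0.999, 0.0], [0.0, 0.0, -1.0]]
force: [2.5, -2.3, 0.4]
width: 0.142
gripper_force: 1.5
```

```bash
python3 -m pendant '[[[0,0.4,0,0,0,0,0.86],[0,0.8,0,0,0,0,0.86],[0,1.2,0,0,0,0,0.86],[-0.1,1.5,0,0,0,0,0.86],[-0.1,1.8,0,0,0,0,0.86],[-0.1,2.1,0,0,0,0,0.86],[-0.1,2.4,0,0,0,0,0.86],[-0.1,2.6,0,0,0,0,0.86]]]'
```

```text
clock: 35.4
ee_pos: [539.1, -21.6, 94.1]
tool_rot: [[-0.999, -0.052, -0.0], [-0.052, 0.999, 0.0], [0.0, 0.0, -1.0]]
force: [1.4, -2.7, 0.9]
width: 0.145
gripper_force: 1.5
```

```bash
python3 -m pendant '[[[0,0.2,0,0,0,0,0.86],[0,0.4,0,0,0,0,0.86],[0,0.6,0,0,0,0,0.86],[0,0.8,0,0,0,0,0.86],[0,1,0,0,0,0,0.86],[0,1.2,0,0,0,0,0.86],[0,1.4,0,0,0,0,0.86],[0,1.5,0,0,0,0,0.86]]]'
```

```text
clock: 36.2
ee_pos: [539.1, -20.8, 94.1]
tool_rot: [[-0.999, -0.052, -0.0], [-0.052, 0.999, -0.001], [0.0, -0.001, -1.0]]
force: [1.1, -5.9, 0.5]
width: 0.136
gripper_force: 2.7
```

The stop is reached: the force rises to 5.9 N and the tool moved 0.8 of 1.5 mm. I'll relax, open and lift clear.

```bash
python3 -m pendant '[[[0,-0.4,0,0,0,0,0.86],[0,-0.7,0,0,0,0,0.8],[0,-0.7,0,0,0,0,0.7],[0,-0.7,0,0,0,0,0.6],[0,-0.7,0,0,0,0,0.6],[0,-0.7,0,0,0,0,0.6],[0,-0.7,5,0,0,0,0.6],[0,-0.7,18,0,0,0,0.6]]]' && python3 -m pendant '[[[0,0,14,0,0,0,0.6],[0,0,30,0,0,0,0.6],[0,0,50,0,0,0,0.6],[0,0,60,0,0,0,0.6],[0,0,60,0,0,0,0.6],[0,0,60,0,0,0,0.6],[0,0,60,0,0,0,0.6],[0,0,60,0,0,0,0.6]]]'
python3 - <<'E'
from h import *
s=manip.read_state();d=manip.snapshot('wrist');g=cv2.cvtColor(d['color'],cv2.COLOR_RGB2GRAY)
cv2.imwrite('pics/e1.png',d['color'][:,:,::-1])
Mi=np.linalg.inv(d["mount"]);K=np.array(d["intrinsics"]);T=np.eye(4);T[:3,:3]=s["tool_rot"];T[:3,3]=s["ee_pos"]
def pr(p): q=K@(Mi@np.linalg.inv(T)@[*p,1])[:3]; return q[:2]/q[2]
R=np.array([[.99864,-.0521],[.0521,.99864]]);t=np.array([509.9,-36.6])
for tr in (0,27,30): print(tr,pr([*(R@[30,-15+tr]+t),150]))
for r in g[170:256:4,205:310:3]: print(''.join('@%#*+=-:. '[min(9,v//20)] for v in r))
E
```

```text
clock: 37.0
ee_pos: [538.0, -20.6, 111.5]
tool_rot: [[-0.999, -0.052, -0.003], [-0.052, 0.999, 0.001], [0.002, 0.001, -1.0]]
force: [-0.5, 0.2, 0.6]
width: 0.4
gripper_force: 0.0
clock: 37.8
ee_pos: [538.4, -20.7, 171.1]
tool_rot: [[-0.999, -0.052, -0.002], [-0.052, 0.999, 0.0], [0.002, 0.001, -1.0]]
force: [0.6, 0.3, 0.2]
width: 0.402
gripper_force: 0.0
0 [213.72982548 210.0277051 ]
27 [252.7532999 209.9764762]
30 [257.08879282 209.97078469]
==========================++++++++.
======================+++*++**++++.
==========++=**=====+++++++++++++*.
=========+******=+***************.:
=========*****+#%##%+**+*********.:
%%%%%%%%@%@@@@%#%###%@*************
%%%%%%%%%%%%%%%###%#%%**++**+******
%%%%%%%%%%@%%%%#####%%+*+*++*+++*+*
%%%%%%%%%%%%%%######%%+++++++++++++
========++++++######+++++++++++++++
===========***######+=**+++**++*+*+
::::::::::::::*#####:::::::========
::::::::::::::*#####:::::::::====  
::::::::::::::::::::::::::::::==+  
::::::::::::::::::::::::::::::::   
::::::::::::::::::::::::::::::::   
:***%@:::::::::::::::::::::::@#*** 
+**+%@:::::::::::::::::::::::@%+**.
**+#%@::::::::::::::::::::::.%%+***
***%%@::::::::::::::::::::::.%%%***
**+%%%::::::::::::::::::::::.%%%+*+
**%%@%:::::::::::::::::::::::%%%***
```

The tab is at column about 257, which corresponds to 30 mm drawn. The robot is clear, so I'll hand in.

```bash
python3 -c "
from cell import manip
print(manip.hand_in())"
```

```text
the job is handed in; nothing more can be done
None
```

I handed in the job at about 38 s. Both dials dropped into their catches (left about 2.08, right about 4.27 rad), the bolt is drawn about 30 mm to its stop, and the arm is clear; the hand-in returned no verdict.

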